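Find the loose gearbox bolt and hold its cover open

TASK

One of the three bolts on the gearbox casing is loose: tap each bolt head from above with the fingers, in order from the robot's left to its right, to find the one that sinks under the finger. Then lift the hinged cover of that bolt by its pull bar to about 45 degrees or more and keep holding it there, so that a mechanic can get at the bolt; finish while still holding it. Leave the other two covers shut and do not disturb the jar, spanner, bearing ring and cup.

Things in the scene. Friction and masses are not known exactly. Their poses are not given: they have to be found in the camera images.
- casing: cast-aluminium gearbox casing, fixed, 120 x 360 mm, top face 60 mm above the bench, turned up to 20 degrees. Origin on the bench under the middle bolt; x away from the robot, y to the robot's left (long side), z up. Spans x -45 to +75 mm, so the covers' bars overhang its near edge. Bolts at x = 0, y = +110 (left), 0, -110 mm (right).
- bolt_left: left bolt (seen from the robot): steel hexagon head 21 mm across, standing up through its cover's window. Origin: centre of the head's top face, 82 mm above the bench, 16 mm above the cover; z up. All look alike. A firm bolt gives at most about 2 mm; the loose one yields at 2 to 4 N, sinks 8 mm to its stop and stays down, its head still above the cover. Push 6 to 10 N to tell.
- bolt_middle: middle bolt (seen from the robot): steel hexagon head 21 mm across, standing up through its cover's window. Origin: centre of the head's top face, 82 mm above the bench, 16 mm above the cover; z up. All look alike. A firm bolt gives at most about 2 mm; the loose one yields at 2 to 4 N, sinks 8 mm to its stop and stays down, its head still above the cover. Push 6 to 10 N to tell.
- bolt_right: right bolt (seen from the robot): steel hexagon head 21 mm across, standing up through its cover's window. Origin: centre of the head's top face, 82 mm above the bench, 16 mm above the cover; z up. All look alike. A firm bolt gives at most about 2 mm; the loose one yields at 2 to 4 N, sinks 8 mm to its stop and stays down, its head still above the cover. Push 6 to 10 N to tell.
- cover_left: hinged dark steel cover of the left bolt: plate 86 x 56 x 4 mm with a 33 mm round window and a pull bar at its near end. Origin on the hinge axis, casing x = +55 mm, 64 mm above the bench; axes as the casing's when shut. Turns about y: the near end swings up and away from the robot, at most 1.3 rad (tilt of its z). About 150 g, free hinge: falls shut when let go.
- cover_middle: hinged dark steel cover of the middle bolt: plate 86 x 56 x 4 mm with a 33 mm round window and a pull bar at its near end. Origin on the hinge axis, casing x = +55 mm, 64 mm above the bench; axes as the casing's when shut. Turns about y: the near end swings up and away from the robot, at most 1.3 rad (tilt of its z). About 150 g, free hinge: falls shut when let go.
- cover_right: hinged dark steel cover of the right bolt: plate 86 x 56 x 4 mm with a 33 mm round window and a pull bar at its near end. Origin on the hinge axis, casing x = +55 mm, 64 mm above the bench; axes as the casing's when shut. Turns about y: the near end swings up and away from the robot, at most 1.3 rad (tilt of its z). About 150 g, free hinge: falls shut when let go.
- bar_left (a point): middle of the left cover's pull bar: round bar 10 mm thick along the hinge direction, 50 mm clear between its side arms, 88 mm above the bench when shut, at (-130, 0, +24) mm in the cover's axes. Open down to the bench, free for 30 mm on both sides; pinched from above across the bar, it turns between the fingers as the cover swings.
- bar_middle (a point): middle of the middle cover's pull bar: round bar 10 mm thick along the hinge direction, 50 mm clear between its side arms, 88 mm above the bench when shut, at (-130, 0, +24) mm in the cover's axes. Open down to the bench, free for 30 mm on both sides; pinched from above across the bar, it turns between the fingers as the cover swings.
- bar_right (a point): middle of the right cover's pull bar: round bar 10 mm thick along the hinge direction, 50 mm clear between its side arms, 88 mm above the bench when shut, at (-130, 0, +24) mm in the cover's axes. Open down to the bench, free for 30 mm on both sides; pinched from above across the bar, it turns between the fingers as the cover swings.
- jar: closed amber glass jar, 64 mm across, 85 mm high, bystander behind the casing; origin under its centre
- spanner: steel spanner 190 mm long lying flat behind the casing, bystander; origin in its middle, underneath
- bearing: steel bearing ring, 60 mm across, 16 mm high, bystander lying off the casing's left end; origin under its centre
- cup: small open steel cup, 72 mm across, 60 mm high, bystander standing off the casing's right end; origin under its centre

How it is judged:
By the outcome, as a careful person would: the job done as asked, in the order asked, and still so for the second after the job is handed in, while the arm keeps its last pose, push and grip.
It also fails if it takes over 51 s, if anything falls off the work surface, if the arm or the gripper's body presses on something with over 40 N, if the wrist force passes 120 N, or if a joint passes its speed limit or range.

ROBOT

A 6-joint arm with a two-finger parallel gripper is mounted at the origin on the work surface. World frame = base frame: x ahead of the robot, y to its left, z up, the work surface at z = 0. Lengths are in mm, angles in rad, forces in N, time in s.
With the tool pointing down it reaches from about 400 to 925 mm from the base axis. Payload 12.5 kg.
Tool frame: the origin (TCP) lies between the finger pads; the fingertips stand 19 mm ahead of it and the grasp point (between the pads) is the TCP (env.tips_ahead is the distance from the TCP to the fingertips, in mm); z points along the fingers, y is the line along which they close (so a half turn about z gives the same grasp; the last joint's range is limited). The gripper opens to 95 mm and grips with 3 to 60 N. Pads are 20 mm wide; open, the fingers measure 119 mm over their backs; the gripper's body (75 mm by 180 mm) begins 59 mm behind the grasp point.
Start: joints at [-1.382, 0.491, 1.559, -0, 1.092, -0.106], TCP at [181.615, -598.047, 233.661] pointing down, gripper open.
Joint ranges: [-3.1, 3.1], [-0.84, 2.19], [0.05, 2.79], [-1.13, 4.28], [0.06, 2.93], [-2.69, 2.69]. Speed limits (rad/s): [2.22, 2.22, 2.79, 3.14, 3.14, 3.14].

INTERFACE

Orientations are given as [roll, pitch, yaw] about the fixed x, y, z axes, in that order (R = Rz(yaw) Ry(pitch) Rx(roll)).
In Python, from cell import env gives the robot as it stands.
- The arm moves only by the shell command python3 -m crank 'ROWS'. ROWS is JSON, a list of rows, each a list of 5 numbers: the shift along the tool's x, y, z in mm, then the turn about the tool's z in degrees, then the finger opening in mm, from 0 to 95.1. In form: [[dx, dy, dz, yaw, grip], ...]. A call has 1 to 10 rows; each row is the pose to reach, as a shift and turn from the pose commanded when the call began, along the tool's axes at that moment; what a row does not reach only later rows make up. A row lasts 1/12 s, in which the tool goes at most 41.7 mm and 7.16 degrees, less where a joint would pass 70% of its speed; a pose out of reach is approached as far as the arm can. A call with a gripper value outside its range is refused whole. The fingers move at their own pace and stop on an object; the grip force is fixed at half the most. Time passes only in rows, so rows that repeat a pose let the fingers close. It gives the time, the measured TCP pose, the force, the opening and the grip force at its end, in the units of the state.
- env.state(): the state, without advancing time (a new reading comes with each control period).
- env.read_camera(name): name is "side" or "top"; returns a dict with "img" (400x640x3 uint8, blue, green, red), "K" (3x3 intrinsics, pixels), "pose" (4x4, takes a point from camera to world coordinates). Camera axes: x right, y down, z forward; pixel columns grow to the right and rows downward; lengths in mm; the calibration is good to about 2 mm. A picture is of the moment at which its call begins. There is no depth.
- env.job_done(): hands the job in; it is judged then, once.
The state is a dict: "t": time; "joints": joint angles; "qvel": joint speeds; "tau": joint torques, N m; "eef_pos": TCP position; "tcp_rot": TCP orientation; "ft_force": force on the tool from outside, world axes, zero at the start; "moment": the same for the moment, N m; "opening": opening from 0.0 (shut) to 1.0 (fully open); "grip_force": force on a finger pad.
Only numpy, scipy, OpenCV 4.12 (cv2) and the standard library are available. Lean on these libraries where they do the work, as an engineer would, in place of code of your own. Each camera call takes 0.05 s, during which the arm holds its last target. There are 200 camera calls.

## Working session

There is one attempt and no reset: what is moved stays moved. The work goes in short steps, Python scripts to look and compute and a shell command to move; the robot and the scene stay as the last step left them, time stands still between calls to the robot, and variables do not carry over. Pictures are saved under pics/ and viewed, at most 10 in all, crops included, and the job is handed in when it is done.

```bash
mkdir -p pics; ls
python3 - <<'E'
from cell import env
import cv2
s=env.state(); print(s)
for n in("side","top"):
    c=env.read_camera(n); cv2.imwrite(f"pics/{n}0.png",c["img"]); print(n,c["K"].tolist(),c["pose"].round(3).tolist())
E
```

```text
pics
{'t': 0.0, 'joints': array([-1.38164137e+00,  4.91582588e-01,  1.55944831e+00, -6.13000255e-06,
        1.09170911e+00, -1.05587755e-01]), 'qvel': array([ 0.00211844, -0.0008377 ,  0.00054611, -0.00025481, -0.00036043,
        0.00111903]), 'tau': array([ 2.43996241e-03, -6.12647438e+01, -2.58185077e+01,  6.92722248e-02,
        4.82869043e-02, -1.29166151e-04]), 'eef_pos': array([ 181.5439253 , -597.81839965,  233.04782426]), 'tcp_rot': array([-3.14045111e+00, -1.15515807e-04,  2.94745471e-01]), 'ft_force': array([ 1.04228414, -0.74931988,  0.46725499]), 'moment': array([ 0.0203798 ,  0.01681466, -0.02035716]), 'grip_force': 0.0, 'opening': 0.9979586766081963}
side [[394.11903447300296, 0.0, 319.3907754466729], [0.0, 394.11903447300296, 195.2208891044059], [0.0, 0.0, 1.0]] [[-0.679, -0.421, 0.601, 8.327], [-0.734, 0.374, -0.567, 609.887], [0.014, -0.826, -0.563, 658.936], [0.0, 0.0, 0.0, 1.0]]
top [[477.122820045833, 0.0, 312.874175002493], [0.0, 477.122820045833, 202.29007402297935], [0.0, 0.0, 1.0]] [[0.008, -0.987, 0.162, 446.573], [-1.0, -0.004, 0.022, 25.086], [-0.021, -0.162, -0.987, 1165.905], [0.0, 0.0, 0.0, 1.0]]
```

View pics/side0.png

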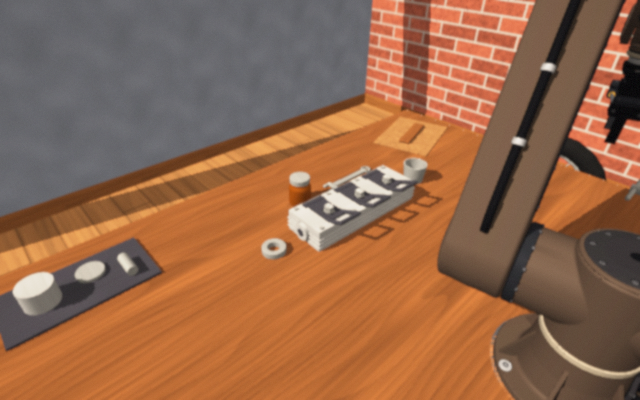

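View pics/top0.png

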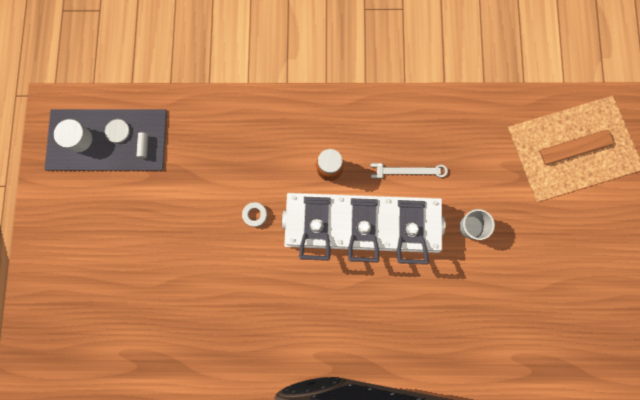

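The top view shows the bolts at about (317,226), (364,228) and (412,229), with the bars at about v=260. In the side view the bolts are near (329,208), (358,191) and (386,176). I'll enlarge both to measure more closely.

Run:
```python
import cv2,numpy as np
a=cv2.imread("pics/side0.png")[155:265,280:440]; b=cv2.imread("pics/top0.png")[185:275,280:450]
cv2.imwrite("pics/c_side.png",cv2.resize(a,None,fx=5,fy=5,interpolation=cv2.INTER_CUBIC))
b=cv2.resize(b,None,fx=4.7,fy=4.7,interpolation=cv2.INTER_CUBIC)
cv2.imwrite("pics/c_top.png",b)
```

```text
(no output)
```

View pics/c_side.png

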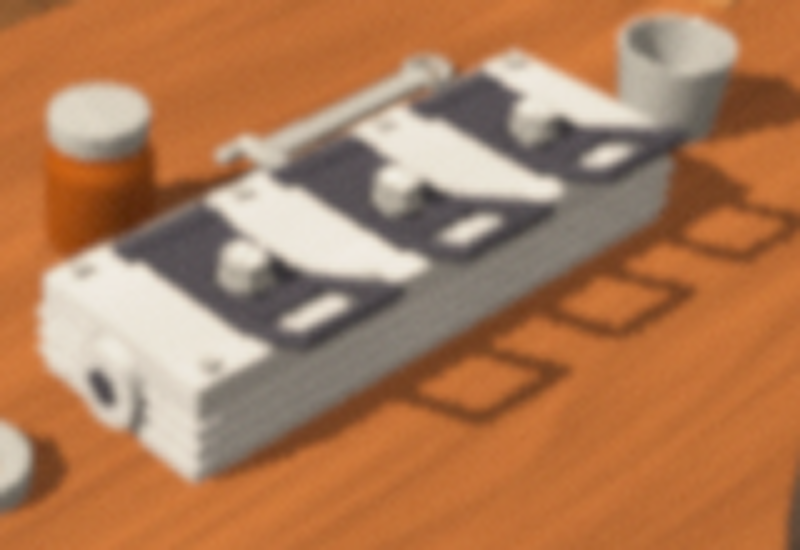

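View pics/c_top.png

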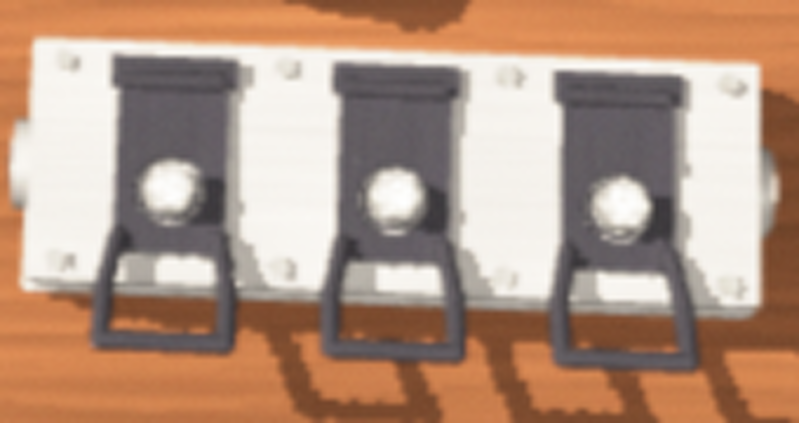

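Crops: bolt tops are at (172,190), (396,196), (623,205) in the top crop and (246,255), (400,181), (536,113) in the side crop. The bars are at (163,341), (393,351), (624,361) in the top crop and (340,320), (497,232), (638,155) in the side crop.

```bash
cat > m.py <<'E'
from cell import env
import numpy as np,cv2
def P(c): return c["K"]@np.linalg.inv(c["pose"])[:3]
def ray(c,uv,z):
    d=c["pose"][:3,:3]@np.linalg.solve(c["K"],[*uv,1]); o=c["pose"][:3,3]; return o+d*(z-o[2])/d[2]
E
python3 - <<'E'
from m import *
S=env.read_camera("side");T=env.read_camera("top")
top=np.array([[172,188],[396,194],[623,205],[163,341],[393,351],[624,361]])/4.7+[280,185]-.4
side=np.array([[246,254],[400,180],[536,112],[340,320],[497,232],[638,155]])/5+[280,155]-.4
X=cv2.triangulatePoints(P(S),P(T),side.T.astype(float),top.T.astype(float)); X=(X[:3]/X[3]).T
print(X.round(1))
for p,z in zip(top,[82]*3+[88]*3): print("top-ray",ray(T,p,z).round(1))
for p,z in zip(side,[82]*3+[88]*3): print("side-ray",ray(S,p,z).round(1))
R=cv2.Rodrigues  # yaw
B=np.array([ray(T,p,82)[:2] for p in top[:3]]); d=B[0]-B[2]; print("yaw",np.arctan2(-d[0],d[1]),np.linalg.norm(d))
E
```

```text
[[ 573.2   41.8   82.9]
 [ 570.4  -67.5   80.8]
 [ 566.1 -176.8   80.6]
 [ 500.4   46.6   85.3]
 [ 496.3  -63.3   87.5]
 [ 491.8 -173.    89.2]]
top-ray [572.6  41.3  82. ]
top-ray [570.3 -67.4  82. ]
top-ray [ 565.5 -176.8   82. ]
top-ray [498.3  45.   88. ]
top-ray [494.3 -64.7  88. ]
top-ray [ 490.3 -174.3   88. ]
side-ray [575.2  41.7  82. ]
side-ray [569.3 -66.1  82. ]
side-ray [ 565.2 -174.4   82. ]
side-ray [501.1  51.4  88. ]
side-ray [498.6 -60.6  88. ]
side-ray [ 494.9 -173.    88. ]
yaw -0.032602252667063084 218.22705333833235
```

```bash
cat > go.py <<'E'
import sys
from m import *
from scipy.spatial.transform import Rotation as Ro
s=env.state(); p=s["eef_pos"]; R=Ro.from_euler("xyz",s["tcp_rot"]).as_matrix()
print("t",round(s["t"],2),"pos",p.round(1),"rot",s["tcp_rot"].round(4),"F",s["ft_force"].round(1),"op",round(s["opening"]*95.1,1),"grip",round(s["grip_force"],1))
ax=np.array([np.cos(-.0326),np.sin(-.0326)])
B={"L":(573,41.7),"M":(569.8,-67.2),"R":(565.8,-176.5)}
for a in sys.argv[1:]:   # name,offset along casing x,z
    n,o,z=a.split(","); t=np.r_[np.array(B[n])+float(o)*ax,float(z)]
    print(a,t.round(1),"tool shift",(R.T@(t-p)).round(1),"yaw turn",round(-np.degrees(1.538-s["tcp_rot"][2]),2))
E
python3 go.py L,0,150 L,0,230
```

```text
t 0.2 pos [ 181.6 -597.9  233.3] rot [-3.141e+00 -1.000e-04  2.948e-01] F [-0.   0.1 -0.8] op 95.1 grip 0.0
L,0,150 [573.   41.7 150. ] tool shift [ 560.4 -498.2   83.6] yaw turn -71.23
L,0,230 [573.   41.7 230. ] tool shift [ 560.4 -498.3    3.6] yaw turn -71.23
```

```bash
python3 -m crank '[[20,-18,0,-5,0],[48,-43,0,-12,0],[76,-68,0,-19,0],[104,-93,0,-26,0],[132,-118,0,-33,0],[160,-143,0,-40,0],[188,-168,0,-47,0],[216,-193,0,-54,0],[244,-218,0,-61,0],[272,-242,0,-68,0]]'; python3 go.py L,0,150 L,0,180
```

```text
t: 1.03
eef_pos: [372.1, -285.7, 233.7]
tcp_rot: [3.141, 0.0, 1.487]
ft_force: [0.4, -0.3, -0.3]
opening: 0.356
grip_force: 0.0
t 1.03 pos [ 372.1 -285.7  233.7] rot [3.1415e+00 1.0000e-04 1.4875e+00] F [ 0.4 -0.3 -0.3] op 33.8 grip 0.0
L,0,150 [573.   41.7 150. ] tool shift [343.  173.   83.7] yaw turn -2.89
L,0,180 [573.   41.7 180. ] tool shift [343.  173.   53.7] yaw turn -2.89
```

```bash
python3 -m crank '[[36,18,5,-1,0],[72,36,10,-2,0],[108,54,15,-3,0],[144,72,20,-3,0],[180,90,25,-3,0],[216,108,30,-3,0],[252,126,35,-3,0],[288,144,42,-3,0],[320,162,48,-3,0],[343,173,54,-3,0]]'; python3 -m crank '[[0,0,0,0,0],[0,0,0,0,0]]' >/dev/null; python3 go.py L,0,130 L,0,101
python3 - <<'E'
from m import *
c=env.read_camera("side"); i=c["img"][105:265,240:440]; cv2.imwrite("pics/s1.png",cv2.resize(i,None,fx=3.7,fy=3.7,interpolation=cv2.INTER_CUBIC))
E
```

```text
t: 1.87
eef_pos: [575.8, 41.6, 179.2]
tcp_rot: [3.141, -0.0, 1.535]
ft_force: [-0.5, -1.3, -0.4]
opening: 0.004
grip_force: 0.0
t 2.03 pos [574.4  39.8 178.9] rot [-3.1403e+00  2.0000e-04  1.5362e+00] F [ 0.4 -0.  -0. ] op 0.4 grip 0.0
L,0,130 [573.   41.7 130. ] tool shift [ 1.8 -1.4 48.9] yaw turn -0.1
L,0,101 [573.   41.7 101. ] tool shift [ 1.8 -1.3 77.9] yaw turn -0.1
```

View pics/s1.png

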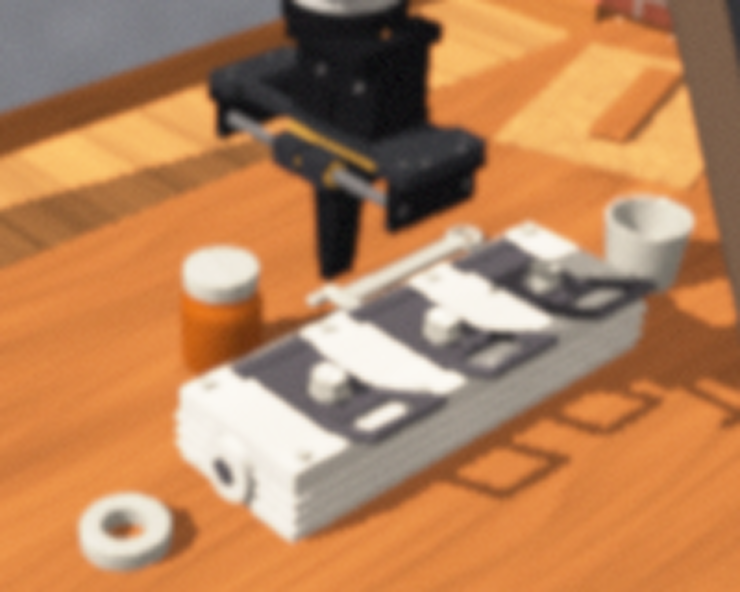

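The side view shows the closed fingertips at (335,270), right above the left bolt head at (328,380). Descending now.

```bash
python3 -m crank '[[1,-1,15,0,0],[2,-1,35,0,0],[2,-1,52,0,0],[2,-1,63,0,0],[2,-1,70,0,0],[2,-1,73,0,0],[2,-1,74,0,0],[2,-1,75,0,0],[2,-1,75,0,0]]'; python3 -m crank '[[0,0,1,0,0],[0,0,2,0,0],[0,0,2,0,0]]'
```

```text
t: 2.83
eef_pos: [573.8, 40.7, 105.2]
tcp_rot: [3.141, 0.0, 1.534]
ft_force: [0.1, 0.2, -0.3]
opening: 0.005
grip_force: 0.0
t: 3.08
eef_pos: [573.5, 40.8, 102.7]
tcp_rot: [3.141, 0.0, 1.534]
ft_force: [-0.3, -0.5, -0.2]
opening: 0.004
grip_force: 0.0
```

```bash
python3 -m crank '[[0,0,1,0,0],[0,0,1,0,0],[0,0,1,0,0]]'; python3 -m crank '[[0,0,1,0,0],[0,0,1,0,0],[0,0,1,0,0]]';  python3 -m crank '[[0,0,1,0,0],[0,0,1,0,0],[0,0,1,0,0]]'
```

```text
t: 3.33
eef_pos: [573.5, 40.8, 101.6]
tcp_rot: [-3.142, 0.0, 1.534]
ft_force: [0.4, -0.6, -0.7]
opening: -0.001
grip_force: 0.0
t: 3.58
eef_pos: [573.6, 40.8, 100.8]
tcp_rot: [3.141, 0.0, 1.534]
ft_force: [0.1, 0.0, 4.0]
opening: 0.003
grip_force: 1.7
t: 3.83
eef_pos: [573.6, 40.8, 100.7]
tcp_rot: [3.141, 0.0, 1.534]
ft_force: [-3.4, 1.3, 14.6]
opening: 0.002
grip_force: 7.0
```

Left is firm: 14.6 N with no sinking. On to the middle bolt.

```bash
python3 -m crank '[[0,0,-15,0,0],[0,0,-40,0,0],[-25,0,-45,0,0],[-60,0,-45,0,0],[-95,0,-45,0,0],[-109,0,-45,0,0],[-109,0,-45,0,0],[-109,0,-45,0,0],[-109,0,-45,0,0]]'; python3 go.py M,0,103
```

```text
t: 4.58
eef_pos: [569.4, -67.2, 144.4]
tcp_rot: [-3.141, -0.0, 1.534]
ft_force: [-1.2, 0.2, 0.3]
opening: 0.003
grip_force: 0.0
t 4.58 pos [569.4 -67.2 144.4] rot [-3.1412e+00 -2.0000e-04  1.5342e+00] F [-1.2  0.2  0.3] op 0.3 grip 0.0
M,0,103 [569.8 -67.2 103. ] tool shift [ 0.   0.4 41.4] yaw turn -0.22
```

```bash
python3 -m crank '[[0,0,10,0,0],[0,0,25,0,0],[0,0,36,0,0],[0,0,40,0,0],[0,0,41,0,0],[0,0,41.5,0,0],[0,0,42,0,0],[0,0,42.5,0,0],[0,0,42.5,0,0]]'; python3 -m crank '[[0,0,0.5,0,0],[0,0,1,0,0],[0,0,1,0,0]]'; python3 -m crank '[[0,0,0.5,0,0],[0,0,0.5,0,0],[0,0,0.5,0,0]]';  python3 -m crank '[[0,0,0.5,0,0],[0,0,0.5,0,0],[0,0,0.5,0,0]]'
```

```text
t: 5.33
eef_pos: [569.6, -68.2, 102.5]
tcp_rot: [3.141, 0.0, 1.534]
ft_force: [0.1, 0.5, 0.0]
opening: 0.004
grip_force: 0.0
t: 5.58
eef_pos: [569.6, -68.2, 101.3]
tcp_rot: [3.141, 0.0, 1.534]
ft_force: [0.8, -0.6, 1.4]
opening: 0.004
grip_force: 0.4
t: 5.83
eef_pos: [569.6, -68.2, 100.8]
tcp_rot: [3.141, 0.0, 1.534]
ft_force: [-0.5, 0.1, 3.9]
opening: 0.004
grip_force: 1.8
t: 6.08
eef_pos: [569.6, -68.2, 100.7]
tcp_rot: [3.141, 0.0, 1.534]
ft_force: [-1.3, -0.9, 9.2]
opening: 0.007
grip_force: 4.5
```

Middle is firm too: 9.2 N at the same height. Next is the right bolt.

```bash
python3 -m crank '[[0,0,-15,0,0],[0,0,-40,0,0],[-25,0,-45,0,0],[-60,0,-45,0,0],[-95,0,-45,0,0],[-109,0,-45,0,0],[-109,0,-45,0,0],[-109,0,-45,0,0],[-109,0,-45,0,0]]'; python3 go.py R,0,103
```

```text
t: 6.83
eef_pos: [565.3, -176.0, 144.8]
tcp_rot: [-3.141, -0.0, 1.534]
ft_force: [-0.3, -0.3, 0.2]
opening: 0.003
grip_force: 0.0
t 6.83 pos [ 565.3 -176.   144.8] rot [-3.1409e+00 -4.0000e-04  1.5342e+00] F [-0.3 -0.3  0.2] op 0.3 grip 0.0
R,0,103 [ 565.8 -176.5  103. ] tool shift [-0.5  0.5 41.8] yaw turn -0.22
```

```bash
python3 -m crank '[[0,0,10,0,0],[0,0,25,0,0],[0,0,36,0,0],[0,0,40,0,0],[0,0,41,0,0],[0,0,41.5,0,0],[0,0,42,0,0],[0,0,42.5,0,0],[0,0,42.5,0,0]]'; python3 -m crank '[[0,0,0.5,0,0],[0,0,1,0,0],[0,0,1,0,0]]'; python3 -m crank '[[0,0,0.5,0,0],[0,0,0.5,0,0],[0,0,0.5,0,0]]';  python3 -m crank '[[0,0,0.5,0,0],[0,0,0.5,0,0],[0,0,0.5,0,0]]'; python3 -m crank '[[0,0,0.5,0,0],[0,0,0.5,0,0],[0,0,0.5,0,0]]'
```

```text
t: 7.58
eef_pos: [565.6, -177.1, 103.0]
tcp_rot: [3.141, 0.0, 1.534]
ft_force: [-0.6, -0.3, -0.3]
opening: 0.01
grip_force: 0.0
t: 7.83
eef_pos: [565.5, -177.1, 101.7]
tcp_rot: [3.141, 0.0, 1.534]
ft_force: [-0.7, -0.8, 0.1]
opening: 0.004
grip_force: 0.0
t: 8.08
eef_pos: [565.5, -177.1, 101.2]
tcp_rot: [3.141, 0.0, 1.534]
ft_force: [-0.1, -0.2, 0.5]
opening: 0.006
grip_force: 0.5
t: 8.33
eef_pos: [565.5, -177.1, 100.7]
tcp_rot: [3.141, 0.0, 1.534]
ft_force: [-0.9, -0.7, 1.5]
opening: 0.003
grip_force: 1.1
t: 8.58
eef_pos: [565.5, -177.1, 100.1]
tcp_rot: [3.141, 0.0, 1.534]
ft_force: [-0.9, -0.2, 1.7]
opening: 0.009
grip_force: 1.0
```

Contact is soft so far, so I'll press on until it meets the stop.

```bash
python3 -m crank '[[0,0,0.5,0,0],[0,0,1,0,0],[0,0,1.5,0,0],[0,0,2,0,0],[0,0,2.5,0,0],[0,0,2.5,0,0]]'; python3 -m crank '[[0,0,0.5,0,0],[0,0,1,0,0],[0,0,1.5,0,0],[0,0,2,0,0],[0,0,2.5,0,0],[0,0,2.5,0,0]]'; python3 -m crank '[[0,0,0.5,0,0],[0,0,1,0,0],[0,0,1.5,0,0],[0,0,1.5,0,0]]'
```

```text
t: 9.08
eef_pos: [565.5, -177.1, 97.5]
tcp_rot: [3.142, 0.0, 1.534]
ft_force: [-0.5, -1.3, 0.6]
opening: 0.005
grip_force: 0.6
t: 9.58
eef_pos: [565.5, -177.1, 95.0]
tcp_rot: [3.142, 0.0, 1.534]
ft_force: [0.2, -1.0, 1.3]
opening: 0.004
grip_force: 0.6
t: 9.92
eef_pos: [565.5, -177.1, 93.6]
tcp_rot: [3.141, 0.0, 1.534]
ft_force: [0.2, -0.3, 1.1]
opening: 0.002
grip_force: 0.6
```

```bash
python3 -m crank '[[0,0,0.5,0,0],[0,0,1,0,0],[0,0,1,0,0]]'; python3 -m crank '[[0,0,0.5,0,0],[0,0,0.5,0,0],[0,0,0.5,0,0]]'
```

```text
t: 10.17
eef_pos: [565.5, -177.1, 93.2]
tcp_rot: [3.141, 0.0, 1.534]
ft_force: [-1.7, 0.4, 9.1]
opening: 0.008
grip_force: 4.5
t: 10.42
eef_pos: [565.5, -177.1, 93.2]
tcp_rot: [3.141, 0.0, 1.534]
ft_force: [-2.9, 0.3, 14.4]
opening: 0.007
grip_force: 6.9
```

The right bolt sank 8 mm, from 101 to 93, and then met its stop, so it's the loose one. Retracting and moving over its bar.

```bash
python3 -m crank '[[0,0,-20,0,0],[0,0,-45,0,36],[0,-20,-50,0,36],[1,-45,-50,0,36],[2,-70,-50,0,36],[2,-75,-50,0,36],[2,-75,-50,0,36],[2,-75,-50,0,36],[2,-75,-50,0,36]]'; python3 go.py R,-75,88
python3 - <<'E'
from m import *
c=env.read_camera("side"); i=c["img"][85:265,300:500]; cv2.imwrite("pics/s2.png",cv2.resize(i,None,fx=3.3,fy=3.3,interpolation=cv2.INTER_CUBIC))
E
```

```text
t: 11.17
eef_pos: [491.6, -172.5, 142.1]
tcp_rot: [3.141, 0.0, 1.534]
ft_force: [-0.3, 0.3, 0.2]
opening: 0.377
grip_force: 0.0
t 11.17 pos [ 491.6 -172.5  142.1] rot [3.1410e+00 3.0000e-04 1.5341e+00] F [-0.3  0.3  0.2] op 35.8 grip 0.0
R,-75,88 [ 490.8 -174.1   88. ] tool shift [-1.5 -0.8 54.1] yaw turn -0.22
```

View pics/s2.png

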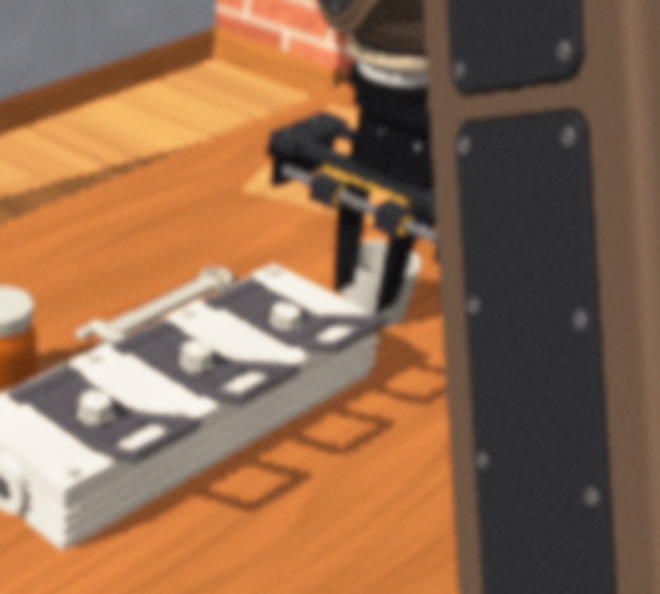

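The open fingers at (348,290) and (392,300) hang either side of the right bar at about (375,318), and the right bolt sits lower than the others. Descending on the bar.

```bash
python3 -m crank '[[-1,-1,15,0,36],[-1,-1,32,0,36],[-1,-1,45,0,36],[-1,-1,51,0,36],[-1,-1,54,0,36],[-1,-1,54,0,36],[-1,-1,54,0,36]]'; python3 -m crank '[[0,0,0,0,5],[0,0,0,0,5],[0,0,0,0,5],[0,0,0,0,5],[0,0,0,0,5],[0,0,0,0,5],[0,0,0,0,5],[0,0,0,0,5]]'; python3 go.py
```

```text
t: 11.8
eef_pos: [490.0, -173.3, 88.4]
tcp_rot: [3.141, 0.0, 1.534]
ft_force: [-0.2, 0.5, -0.2]
opening: 0.381
grip_force: 0.0
t: 12.47
eef_pos: [492.7, -173.6, 88.9]
tcp_rot: [3.134, 0.002, 1.534]
ft_force: [15.7, 5.3, -3.4]
opening: 0.093
grip_force: 30.0
t 12.47 pos [ 492.7 -173.6   88.9] rot [3.1344e+00 1.9000e-03 1.5337e+00] F [15.7  5.3 -3.4] op 8.9 grip 30.0
```

Gripped the bar at 8.9 mm. It stands about 3 mm further out than commanded, so I'll take that in while lifting along the arc.

```bash
python3 -m crank '[[0,3,0,0,5],[0,3,0,0,5],[0,4,5.5,0,5],[0,5.6,11.2,0,5],[0,7.2,16.8,0,5],[0,9.1,22.2,0,5],[0,11.2,27.6,0,5],[0,13.6,32.8,0,5],[0,16.2,38,0,5],[0,19,43,0,5]]'; python3 go.py
```

```text
t: 13.3
eef_pos: [499.0, -171.7, 46.1]
tcp_rot: [-3.122, -0.006, 1.535]
ft_force: [-58.7, -2.2, 56.8]
opening: 0.206
grip_force: 30.0
t 13.3 pos [ 499.  -171.7   46.1] rot [-3.1217 -0.0061  1.5347] F [-58.7  -2.2  56.8] op 19.6 grip 30.0
```

Mistake: tool +z points down, so that move pressed the fingers down past the bar against the casing's near face. I'll back out sideways first, then up along the same path.

```bash
python3 -m crank '[[0,-6,-3,0,20],[0,-12,-8,0,20],[0,-16,-14,0,22]]'; python3 go.py
```

```text
t: 13.55
eef_pos: [492.0, -173.4, 59.4]
tcp_rot: [-3.141, -0.0, 1.534]
ft_force: [0.4, -0.3, -0.1]
opening: 0.224
grip_force: 0.0
t 13.55 pos [ 492.  -173.4   59.4] rot [-3.1414e+00 -1.0000e-04  1.5336e+00] F [ 0.4 -0.3 -0.1] op 21.3 grip 0.0
```

```bash
python3 -m crank '[[0,0,-8,0,30],[0,0,-18,0,30],[0,0,-26,0,30],[0,0,-29,0,30],[0,0,-29,0,30]]'; python3 go.py
python3 - <<'E'
from m import *
a=env.read_camera("top")["img"][170:275,240:500]; b=env.read_camera("side")["img"][140:265,240:450]
a=cv2.resize(a,(700,283),interpolation=cv2.INTER_CUBIC); b=cv2.resize(b[:95],(700,317),interpolation=cv2.INTER_CUBIC)
cv2.imwrite("pics/s3.png",np.vstack([a,b]))
E
```

```text
t: 13.97
eef_pos: [493.2, -173.5, 89.2]
tcp_rot: [3.14, 0.001, 1.534]
ft_force: [0.6, 0.1, -0.1]
opening: 0.316
grip_force: 0.0
t 13.97 pos [ 493.2 -173.5   89.2] rot [3.1397e+00 1.0000e-03 1.5342e+00] F [ 0.6  0.1 -0.1] op 30.1 grip 0.0
```

View pics/s3.png

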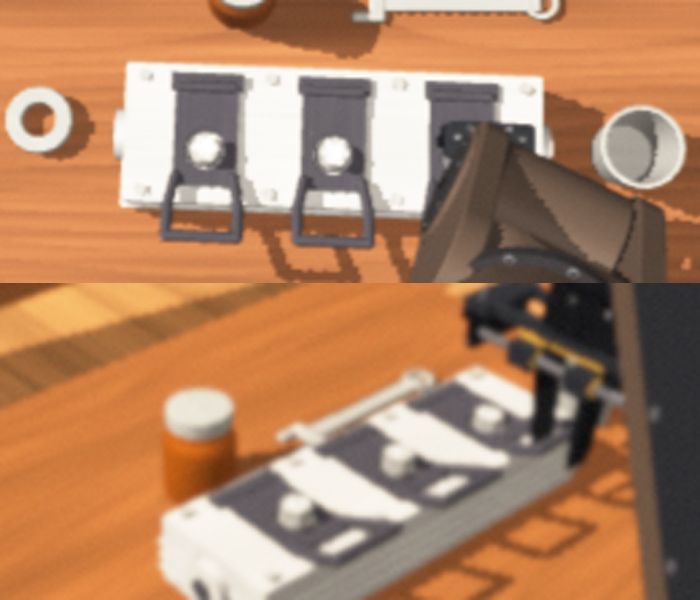

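The scene is intact: bystanders in place, all covers shut, and the fingers at (542,410) and (583,430) straddling the right bar. I'll grip again, then lift with negative tool z.

```bash
python3 -m crank '[[0,0,0,0,5],[0,0,0,0,5],[0,0,0,0,5],[0,0,0,0,5],[0,0,0,0,5],[0,0,0,0,5],[0,0,0,0,5]]'; python3 -m crank '[[0,1,-5.5,0,5],[0,2.6,-11.2,0,5],[0,2.6,-11.2,0,5],[0,2.6,-11.2,0,5]]'; python3 go.py
```

```text
t: 14.65
eef_pos: [492.7, -173.4, 88.0]
tcp_rot: [3.141, 0.0, 1.534]
ft_force: [2.6, 1.3, -2.9]
opening: 0.094
grip_force: 30.0
t: 14.98
eef_pos: [495.4, -173.5, 99.6]
tcp_rot: [3.141, 0.0, 1.534]
ft_force: [3.4, 0.4, -3.4]
opening: 0.096
grip_force: 30.0
t 14.98 pos [ 495.4 -173.5   99.6] rot [3.1408e+00 4.0000e-04 1.5341e+00] F [ 3.4  0.4 -3.4] op 9.1 grip 30.0
```

```bash
python3 -m crank '[[0,1.6,-5.6,0,5],[0,3.5,-11,0,5],[0,5.7,-16.4,0,5],[0,8,-21.6,0,5],[0,10.6,-26.8,0,5],[0,13.4,-31.8,0,5],[0,16.5,-36.7,0,5],[0,19.7,-41.5,0,5],[0,23.2,-46.1,0,5],[0,26.8,-50.6,0,5]]'; python3 go.py
```

```text
t: 15.82
eef_pos: [521.0, -174.3, 150.4]
tcp_rot: [-3.139, -0.0, 1.534]
ft_force: [-7.5, -0.8, 3.4]
opening: 0.099
grip_force: 30.0
t 15.82 pos [ 521.  -174.3  150.4] rot [-3.1388e+00 -4.0000e-04  1.5342e+00] F [-7.5 -0.8  3.4] op 9.4 grip 30.0
```

```bash
python3 -m crank '[[0,3.9,-4.2,0,5],[0,7.9,-8.4,0,5],[0,12.1,-12.3,0,5],[0,16.4,-16.2,0,5],[0,21,-19.7,0,5],[0,25.6,-23.1,0,5],[0,30.5,-26.2,0,5],[0,35.4,-29.2,0,5],[0,40.5,-31.9,0,5],[0,45.7,-34.5,0,5]]'; python3 -m crank '[[0,0,0,0,5],[0,0,0,0,5],[0,0,0,0,5],[0,0,0,0,5],[0,0,0,0,5],[0,0,0,0,5]]';python3 go.py;python3 - <<'E'
from m import *
a=env.read_camera("top")["img"][140:275,240:500]; b=env.read_camera("side")["img"][110:265,240:480]
cv2.imwrite("pics/s4.png",np.vstack([cv2.resize(a[:85],(600,196)),cv2.resize(b,(600,388),interpolation=cv2.INTER_CUBIC)]))
E
```

```text
t: 16.65
eef_pos: [567.4, -175.9, 185.8]
tcp_rot: [-3.141, 0.0, 1.534]
ft_force: [-3.7, 2.7, 2.0]
opening: 0.097
grip_force: 30.0
t: 17.15
eef_pos: [567.6, -175.9, 185.7]
tcp_rot: [3.141, 0.0, 1.534]
ft_force: [-4.4, 0.8, 9.0]
opening: 0.097
grip_force: 30.0
t 17.15 pos [ 567.6 -175.9  185.7] rot [3.1413e+00 2.0000e-04 1.5342e+00] F [-4.4  0.8  9. ] op 9.3 grip 30.0
```

View pics/s4.png

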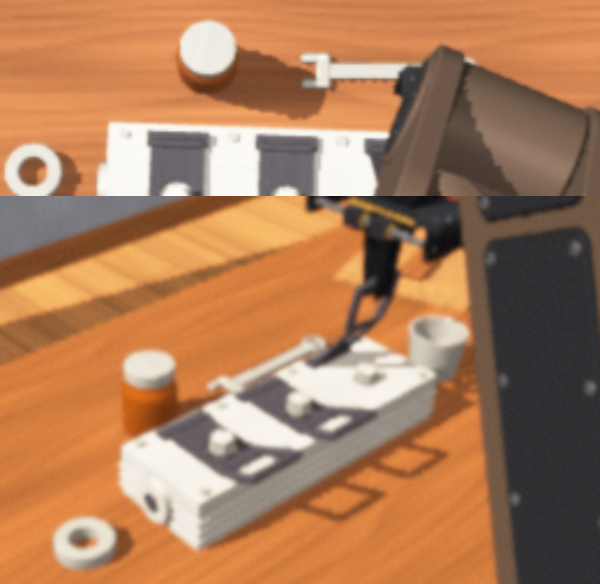

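The right cover stands tilted at about 55°, held by its bar at (378,285), and its bolt at (368,375) is exposed. The other covers are shut and the bystanders unmoved. Handing in.

```bash
python3 -c "
from cell import env
print(env.job_done())"
```

```text
the job is handed in; nothing more can be done
None
```

The right bolt is the loose one (it sank 8 mm; left and middle stayed firm), and I handed in at about 17 s with its cover held open at about 55°, the other covers shut and the bystanders unmoved; three taps' final pushes or slips exceeded plan: about 14.5 N on the left and right bolts (6–10 N asked), and a wrong-direction move that pressed the fingers down past the bar, probably against the casing, at about 60 N per axis (about 82 N in all at the wrist, under the 120 N limit) before I backed out and regripped.

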